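# Measure a blind bore with a depth gauge and note the depth

### The job

Find out how deep the blind bore in the wooden block is: stand the depth gauge with its foot flat on the block over the bore, and gently push its rod down by the head until it bottoms in the hole, without pressing hard on the soft wood. Leave the gauge standing there bottomed, then slide the red pointer on the scale rail to the depth that the rod has travelled. Leave the jar, the sanding block and the roll of tape where they are.

Things in the scene. Friction and masses are not known exactly. Their poses are not given: they have to be found in the camera images.
- block: light wooden block, 70 (x) x 100 (y) x 60 (z) mm, screwed to the table by a dark steel lug at each y end (lugs 4 mm thick, reaching 75 mm from its centre). Origin at the centre of its underside. One round blind bore, 11.5 mm wide with a small chamfer, runs straight down from its top face; the bore's depth differs each time, somewhere from 18 to 50 mm, and is not given.
- bore_mouth (a point): centre of the bore's mouth in the block's top face, 60 mm above the table (12 mm to the +y side of the block's centre)
- gauge: depth gauge standing on the table, about 0.22 kg: a steel foot 34 (x) x 76 (y) x 14 (z) mm, with a brass bush 17 mm wide up to 30 mm above the underside and a small brass thumbscrew on it at +x (fixed, never turned). Origin at the centre of the foot's underside; the rod slides through it along z. It may be carried by the rod's head with the rod fully up: the rod has a stop there and the gauge hangs from it. The foot may stand at any yaw on the block.
- gauge_rod (a joint): travel of the gauge's rod in m: 0 fully up (as it starts), growing as the rod is pushed down, at most 0.062. It slides stiffly with about 3 N of friction (plus 10 N per m/s) and stays where it is left. At 0 its tip is 1 mm inside the foot's underside. The reading is this travel (so it is 1 mm more than the bore's depth).
- rod_head (a point): centre of the top face of the rod's black knurled head, a cylinder 22 mm in diameter and 24 mm tall on an 8 mm aluminium rod (black ring marks every 10 mm, 65 mm of bare rod between bush and head when up); 119 mm above the foot's underside when the rod is up
- rod_tip (a point): centre of the lower end of the 8 mm rod, which has a black rubber tip (gives about 1 mm per 8 N)
- pointer_base: aluminium scale rail fixed to the table, 40 (x) x 120 (y) x 14 (z) mm, black ticks every 10 mm, the tick for 0 being 35 mm to the -y side of the rail's centre and the last, 70, 35 mm to its +y side (the ticks for 0 and 50 are longer). Origin at the centre of its underside.
- pointer (a joint): position of the red pointer along the rail in m, growing along the rail's +y: 0 at its end stop at the tick for 0, 0.07 at the other stop. It slides with 1.5 N of friction and stays where it is left. It starts between 0 and 0.008.
- pointer_top (a point): centre of the top face of the red pointer, a grip 28 (x) x 20 (y) x 40 (z) mm with a white line along its middle; the top is 54.5 mm above the table
- jar: bystander: ochre jar with black cap, 39 mm wide, 48 mm tall; origin at the centre of its underside
- sanding_block: bystander: cork sanding block 56 x 85 x 24 mm; origin at the centre of its underside
- tape: bystander: roll of masking tape lying flat, 75 mm wide, 19 mm tall; origin at the centre of its underside
- desk_lamp: desk lamp, fixed and solid, an obstacle right of the work: white base 40 mm tall, x 0.49 to 0.65, y -0.33 to -0.13; grey stem from (0.59, -0.23, 0.05) up to (0.37, -0.335, 0.485); from there the white head lies level, z 0.467 to 0.50, back to (0.14, -0.18). An arm that starts to its right must first pass over the head. Origin on the table at (0.39, -0.24), not on the base.
Not all that is in view belongs to the job. What is shaped like the gauge but blue or purple is not meant.

How it is judged:
By the outcome, as a careful person would: the job done as asked, in the order asked, and still so for the second after the job is handed in, with the robot touching nothing.
It also fails if it takes over 61 s, if anything falls off the work surface, if the arm or the gripper's body presses on something with over 40 N, if the wrist force passes 120 N, or if a joint passes its speed limit or range.

### The arm

A 6-joint arm with a two-finger parallel gripper is mounted at the origin on the work surface; the furniture and walls round the work are solid. World frame = base frame: x ahead of the robot, y to its left, z up, the work surface at z = 0. Lengths are in m, angles in rad, forces in N, time in s.
With the tool pointing down it reaches from about 0.3 to 0.875 m from the base axis. Payload 6.4 kg.
Tool frame: the origin (TCP) lies at the very end of the fingers, on their centre line; the grasp point (between the pads) lies ctrl.pinch_z behind it (ctrl.pinch_z is the distance from the TCP to the grasp point, in m); y points along the fingers, z is the direction in which the jaws open and shut, and the axes are right-handed (so a half turn about y gives the same grasp; the last joint's range is limited). The gripper opens to 85 mm and grips with 20 to 120 N. Pads are 22 mm wide; open, the fingers measure 114 mm over their backs; the gripper's body (76 mm by 85 mm) begins 54 mm behind the grasp point. The pads swing forward as they close: fully open they stand 13 mm farther back than shut.
Start: joints at [1.052, 0.181, 1.607, -0, 1.354, -0.206], TCP at [0.177, 0.547, 0.231] pointing down, gripper open.
Joint ranges: [-2.99, 2.99], [-0.89, 2.07], [0.3, 2.58], [-1.14, 4.28], [0, 2.63], [-3.12, 3.12]. Speed limits (rad/s): [2.57, 2.57, 3.01, 3.14, 3.14, 3.14].

### API

Orientations are given as a unit quaternion [w, x, y, z].
In Python, from bench import ctrl gives the robot as it stands.
- The arm moves only by the shell command python3 -m pendant 'ROWS'. ROWS is JSON, one flat list of numbers, 7 for each row, row after row: the shift along the world's x, y, z in m, then the turn, a rotation vector about the world's x, y, z in degrees, then the finger opening in m, from 0 to 0.0854. In form: [tx, ty, tz, rx, ry, rz, hand, tx, ty, tz, rx, ry, rz, hand, ...]. A call has 1 to 12 rows; each row shifts and turns the commanded pose from where the row before left it; what a row does not reach is not made up. A row lasts 1/8 s, in which the tool goes at most 62.5 mm and 10.7 degrees, less where a joint would pass 70% of its speed; a pose out of reach is approached as far as the arm can. A call with a gripper value outside its range is refused whole. The fingers move at their own pace and stop on an object; the grip force is fixed at half the most. Time passes only in rows, so rows that do not move let the fingers close. It gives the time, the measured TCP pose, the force and the opening at its end, in the units of the state.
- ctrl.get_obs(): the state, without advancing time (a new reading comes with each control period).
- ctrl.camera(name): name is "scene" or "top" or "wrist"; returns the picture (420x560x3 uint8, red, green, blue); there is no depth.
- ctrl.camera_info(name): a dict with "fx", "fy", "cx", "cy" (pixels), "origin" and "rotation" of the camera in the world; the wrist camera has in their place "tool_from_camera" (4x4, takes a point from camera to tool coordinates, whose origin is the TCP and whose axes are the tool frame's). Camera axes: x right, y down, z forward; pixel columns grow to the right and rows downward; lengths in m; the calibration is good to about 2 mm. A picture is of the moment at which its call begins: read the wrist's pose just before it. camera_info takes no time and is no camera call.
- ctrl.hand_in(): hands the job in, once; it reports no verdict.
Trained networks look in the newest picture that a camera, given by its name, has taken for a name from the list of things; names that differ only in an ending like _2 or _b are one class to them, and where a whole thing is asked for, a point or a joint stands for the part that bears it (a point fixed in the world has none). Each returns a list of dicts, best first, with "score" (0 to 1); they miss things now and then, are a little off and sometimes report something else, mostly with a low value. They report only what shows in the picture. A call takes as long as a camera call. They do not tell look-alikes from the thing itself.
- ctrl.silhouettes(target, camera): "mask" (420x560 bool, what is visible of it) and "bbox" ([left, top, right, bottom] in pixels, round what is visible of it).
The state is a dict: "time_s": time; "q": joint angles; "dq": joint speeds; "joint_efforts": joint torques, N m; "eef_pos": TCP position; "eef_rot": TCP orientation; "wrist_force": force on the tool from outside, world axes, zero at the start; "torque": the same for the moment, N m; "opening": opening from 0.0 (shut) to 1.0 (fully open).
Only numpy, scipy, OpenCV 4.12 (cv2) and the standard library are available. Lean on these libraries where they do the work, as an engineer would, in place of code of your own. Each camera call takes 0.05 s, during which the arm holds its last target.

## Working session

There is one attempt and no reset: what is moved stays moved. The work goes in short steps, Python scripts to look and compute and a shell command to move; the robot and the scene stay as the last step left them, time stands still between calls to the robot, and variables do not carry over. Pictures are saved under pics/ and viewed, and the job is handed in when it is done.

```bash
ls; mkdir -p pics; cat > h.py <<'E'
import numpy as np, cv2
from bench import ctrl
def snap(n,f):
    o=ctrl.get_obs(); im=ctrl.camera(n); cv2.imwrite('pics/'+f,im[:,:,::-1]); return o,im
E
python3 - <<'E'
from h import *
for n in('scene','top'):
    snap(n,n+'0.png')
    i=ctrl.camera_info(n);print(n,i)
    for t in('block','gauge','pointer_base','pointer_top','jar','sanding_block','tape','rod_head','bore_mouth'):
        try:
            for d in ctrl.silhouettes(t,n)[:3]: print(t,round(d['score'],2),d['bbox'])
        except Exception as e: print(t,e)
print(ctrl.get_obs(),ctrl.pinch_z, ctrl.camera_info('wrist'))
E
```

```text
pics
scene {'fx': 466.9235869363844, 'fy': 466.9235869363844, 'cx': 288.2789321163238, 'cy': 206.41528933816411, 'origin': array([-0.02239487, -0.6476878 ,  0.66591809]), 'rotation': array([-0.44636813,  0.82911777, -0.29586378,  0.16057348])}
block 0.96 [259.6, 182.0, 305.8, 223.7]
gauge 0.74 [240.6, 226.4, 257.1, 245.3]
gauge 0.65 [295.7, 202.4, 330.3, 257.0]
gauge 0.63 [254.2, 227.2, 297.2, 289.7]
pointer_base 0.94 [221.5, 223.9, 260.8, 254.6]
pointer_top 0.5 [239.2, 223.3, 251.9, 244.3]
pointer_top 0.19 [293.6, 200.2, 330.2, 258.0]
jar 0.61 [219.0, 181.7, 232.4, 202.8]
jar 0.22 [305.8, 201.6, 314.7, 238.4]
sanding_block 0.95 [327.1, 208.3, 369.5, 240.7]
tape 0.93 [286.9, 294.0, 326.6, 328.5]
tape 0.45 [306.2, 205.2, 317.0, 239.2]
tape 0.17 [295.7, 202.5, 329.1, 258.8]
rod_head 0.57 [271.5, 231.1, 283.0, 269.6]
rod_head 0.55 [307.2, 199.9, 315.2, 239.6]
bore_mouth 0.85 [260.1, 179.8, 307.4, 227.7]
top {'fx': 407.5107214868857, 'fy': 407.5107214868857, 'cx': 284.3651465175452, 'cy': 204.0556870624498, 'origin': array([0.35235785, 0.02387136, 1.14817054]), 'rotation': array([-0.0543
[... 1110 characters left out ...]
]), 'eef_rot': array([-0.69847614,  0.69847631, -0.11012761,  0.11015366]), 'wrist_force': array([ 0.09730438, -0.87536974,  0.55526812]), 'torque': array([-0.01606189, -0.0545319 , -0.02665378]), 'opening': 0.9961094539127548} 0.0187 {'fx': 302.12265463062505, 'fy': 302.12265463062505, 'cx': 277.5806486858974, 'cy': 209.98685280089134, 'tool_from_camera': array([[-7.16149038e-05,  9.52378375e-01,  3.04918719e-01,
        -7.91567684e-02],
       [-1.00433346e-03, -3.04918635e-01,  9.52377875e-01,
        -1.43684965e-01],
       [ 9.99999493e-01, -2.38035623e-04,  9.78342189e-04,
        -1.63215133e-03],
       [ 0.00000000e+00,  0.00000000e+00,  0.00000000e+00,
         1.00000000e+00]])}
```

```bash
python3 - <<'E'
import cv2
a=cv2.imread('pics/scene0.png')[165:345,200:400]; cv2.imwrite('pics/scene0c.png',cv2.resize(a,None,fx=4,fy=3.3333*1.2/1.2,interpolation=3)[:600])
a=cv2.imread('pics/scene0.png')[165:315,200:400]; cv2.imwrite('pics/scene0c.png',cv2.resize(a,None,fx=4,fy=4,interpolation=3))
a=cv2.imread('pics/top0.png')[140:290,170:370]; cv2.imwrite('pics/top0c.png',cv2.resize(a,None,fx=4,fy=4,interpolation=3))
E
```

```text
(no output)
```

View pics/scene0.png

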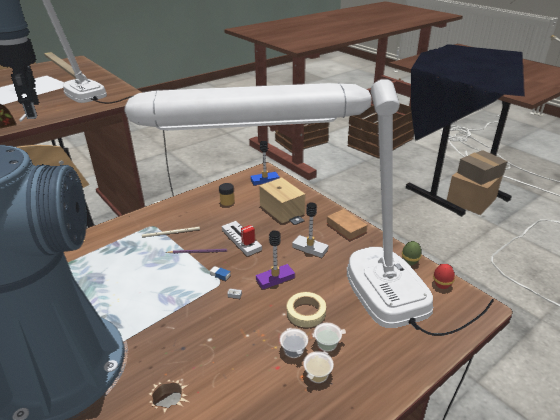

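View pics/scene0c.png

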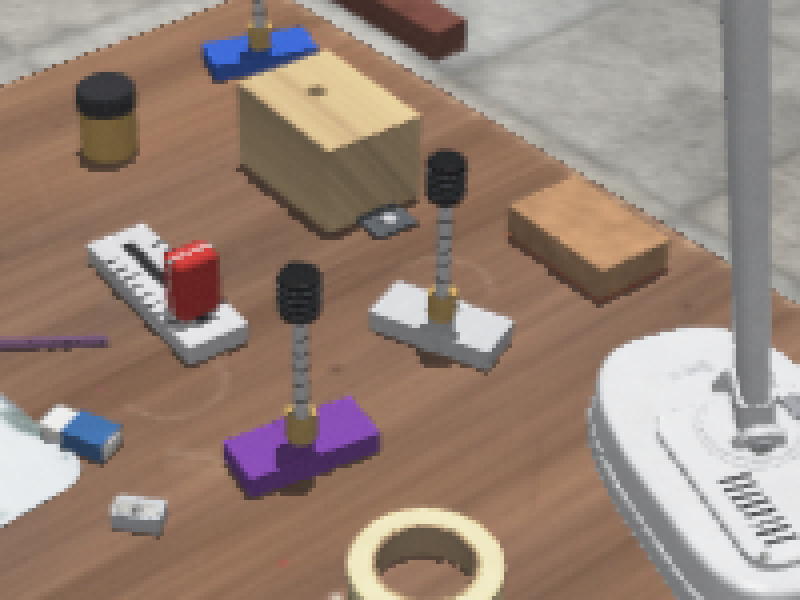

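View pics/top0c.png

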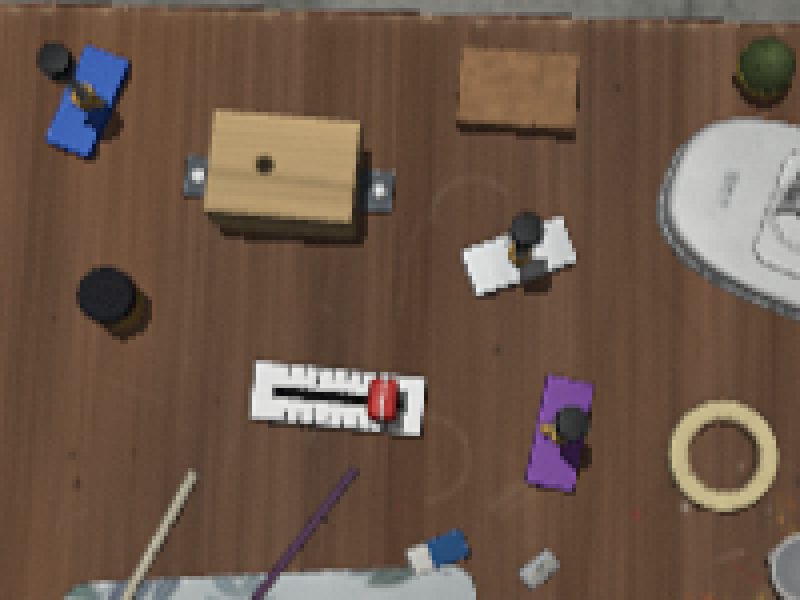

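View pics/top0.png

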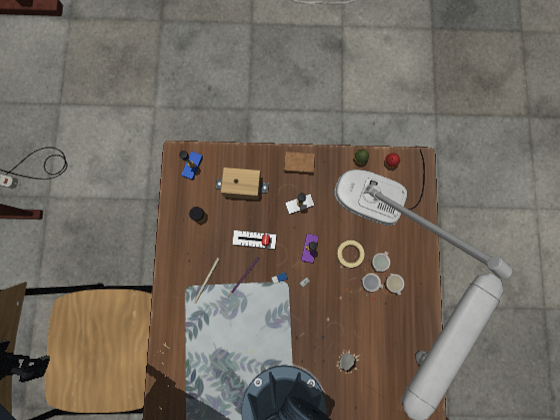

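```bash
cat >> h.py <<'E'
from scipy.spatial.transform import Rotation as R
def cam(n,o=None):
    i=ctrl.camera_info(n); K=np.array([[i['fx'],0,i['cx']],[0,i['fy'],i['cy']],[0,0,1]])
    if n=='wrist':
        o=o or ctrl.get_obs()
        q=o['eef_rot']; Rt=R.from_quat(np.r_[q[1:],q[0]]).as_matrix(); T=i['tool_from_camera']
        return K,Rt@T[:3,:3],Rt@T[:3,3]+o['eef_pos']
    q=i['rotation']; return K,R.from_quat(np.r_[q[1:],q[0]]).as_matrix(),i['origin']
def atz(c,uv,z):
    K,Rm,t=c; d=Rm@np.linalg.solve(K,[uv[0],uv[1],1]); return t+d*(z-t[2])/d[2]
def proj(c,p):
    K,Rm,t=c; x=K@(Rm.T@(np.asarray(p)-t)); return x[:2]/x[2]
E
python3 - <<'E'
from h import *
c=cam('top'); f=lambda x,y,z:atz(c,(170+x/4-.4,140+y/4-.4),z).round(4)
print('block corners',[f(*p,.06) for p in((213,108),(361,122),(350,224),(205,210))])
print('bore',f(264,163,.06)); 
print('head',f(527,229,.119))
print('foot',[f(*p,.014) for p in((461,252),(565,217),(577,260),(480,296))])
print('pointer top',f(382,399,.0545)); print('rail',[f(*p,.014) for p in((256,360),(426,378),(421,436),(249,420))])
print('purple head',f(571,423,.119),'blue',f(57,62,.119),'jar',f(108,293,.048),'sand',f(518,90,.024))
s=cam('scene'); g=lambda x,y,z:atz(s,(200+x/4-.4,165+y/4-.4),z).round(4)
print('bore',g(316,90,.06),'head',g(446,160,.119),'ptr',g(192,250,.0545))
K,Rm,t=cam('wrist'); print(Rm.round(3),t)
o=ctrl.get_obs();q=o['eef_rot'];print(R.from_quat(np.r_[q[1:],q[0]]).as_matrix().round(3))
E
```

```text
block corners [array([0.6372, 0.1817, 0.06  ]), array([0.63  , 0.0799, 0.06  ]), array([0.5586, 0.0851, 0.06  ]), array([0.5658, 0.1838, 0.06  ])]
bore [0.5995 0.1452 0.06  ]
head [ 0.5469 -0.0319  0.119 ]
foot [array([0.5491, 0.0088, 0.014 ]), array([ 0.5761, -0.0645,  0.014 ]), array([ 0.5454, -0.0733,  0.014 ]), array([ 0.518 , -0.0053,  0.014 ])]
pointer top [0.4408 0.0601 0.0545]
rail [array([0.4692, 0.15  , 0.014 ]), array([0.4594, 0.0312, 0.014 ]), array([0.4191, 0.0337, 0.014 ]), array([0.4275, 0.1531, 0.014 ])]
purple head [ 0.4232 -0.0615  0.119 ] blue [0.65   0.2759 0.119 ] jar [0.5091 0.2485 0.048 ] sand [ 0.6655 -0.0292  0.024 ]
bore [0.5991 0.1469 0.06  ] head [ 0.5475 -0.0315  0.119 ] ptr [0.4438 0.062  0.0545]
[[ 0.308  0.906  0.29 ]
 [ 0.951 -0.293 -0.093]
 [ 0.001  0.305 -0.952]] [0.10113005 0.56992804 0.37497318]
[[ 0.951  0.     0.308]
 [-0.308 -0.     0.951]
 [ 0.    -1.     0.   ]]
```

```bash
python3 -m pendant '[0.035,-0.033,0,0,0,1.2,0.085, 0.035,-0.033,0,0,0,1.2,0.085, 0.035,-0.033,0,0,0,1.2,0.085, 0.035,-0.033,0,0,0,1.2,0.085, 0.035,-0.033,0,0,0,1.2,0.085, 0.035,-0.033,0,0,0,1.2,0.085, 0.035,-0.033,0,0,0,1.2,0.085, 0.035,-0.033,-0.01,0,0,1.2,0.085, 0.035,-0.033,-0.01,0,0,1.2,0.085, 0.035,-0.033,-0.01,0,0,1.2,0.085, 0.035,-0.033,-0.01,0,0,1.2,0.085, 0.035,-0.033,-0.01,0,0,1.2,0.085]'
python3 -m pendant '[0,0,0,0,0,0,0.085]'
python3 - <<'E'
from h import *
o,im=snap('wrist','w1.png'); print(o['eef_pos'],o['dq'].round(3))
for d in ctrl.silhouettes('block','wrist')[:2]: print(d['score'],d['bbox'])
E
```

```text
time_s: 2.5
eef_pos: [0.5981, 0.1499, 0.181]
eef_rot: [0.707, -0.707, 0.021, -0.022]
wrist_force: [-0.3, 0.0, 0.4]
opening: 0.998
time_s: 2.62
eef_pos: [0.5984, 0.1483, 0.18]
eef_rot: [-0.706, 0.707, -0.023, 0.023]
wrist_force: [-0.1, 0.3, -0.1]
opening: 0.995
[0.59837739 0.14827612 0.18002595] [ 0.051 -0.039  0.035  0.024  0.021  0.03 ]
0.78 [195.7, 153.5, 331.9, 238.9]
```

View pics/w1.png

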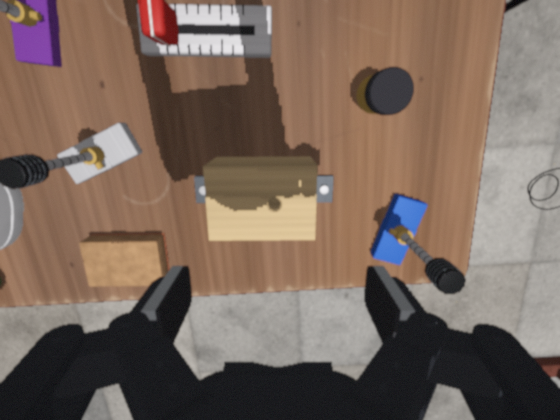

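```bash
python3 - <<'E'
from h import *
o,im=snap('wrist','w2.png'); print(o['eef_pos'],o['dq'].round(3))
cv2.imwrite('pics/w2c.png',cv2.resize(im[140:260,190:340,::-1],None,fx=5,fy=5,interpolation=3))
E
```

```text
[0.59673525 0.15084747 0.18087113] [ 0.024 -0.023  0.013  0.001  0.001  0.001]
```

View pics/w2c.png

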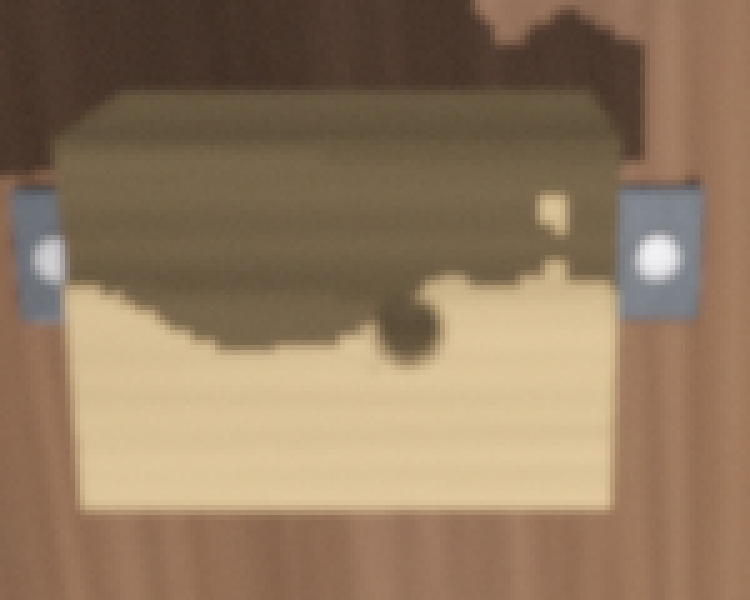

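```bash
python3 - <<'E'
from h import *
o=ctrl.get_obs();c=cam('wrist',o); f=lambda x,y,z:atz(c,(190+x/5-.4,140+y/5-.4),z)
b=f(409,331,.06);C=[f(*p,.06) for p in((57,137),(622,139),(612,510),(80,510))]
print(b.round(4),[x.round(4) for x in C])
m=sum(C)/4; y=(C[1]-C[0])+(C[2]-C[3]); y/=np.linalg.norm(y); print('mid',m,'yaw',np.degrees(np.arctan2(-y[0],y[1])),'bore pred',m+.012*y)
q=o['eef_rot'];T=R.from_quat(np.r_[q[1:],q[0]]).as_matrix();print('bore in tool',T.T@(b-o['eef_pos']),T.round(3))
for k in range(3):
    ctrl.camera('wrist'); print(ctrl.get_obs()['eef_pos'])
E
```

```text
[0.5973 0.1448 0.06  ] [array([0.5578, 0.0854, 0.06  ]), array([0.5643, 0.1847, 0.06  ]), array([0.6352, 0.181 , 0.06  ]), array([0.6289, 0.0799, 0.06  ])]
mid [0.5965625  0.13271639 0.06      ] yaw -3.652305076210793 bore pred [0.59732692 0.14469202 0.06      ]
bore in tool [ 0.0013211   0.12120567 -0.00671799] [[ 0.998 -0.001  0.062]
 [-0.062  0.     0.998]
 [-0.001 -1.     0.   ]]
[0.59632827 0.15195387 0.18149124]
[0.5963445  0.15214166 0.18167585]
[0.59639992 0.15218484 0.18178836]
```

```bash
python3 - <<'E'
from h import *
o,im=snap('wrist','w3.png'); print(o['eef_pos'])
c=cam('wrist',o)
g=cv2.resize(im[140:260,190:340,::-1],None,fx=5,fy=5,interpolation=3);cv2.imwrite('pics/w3c.png',g)
E
```

```text
[0.59639992 0.15218484 0.18178836]
```

View pics/w3c.png

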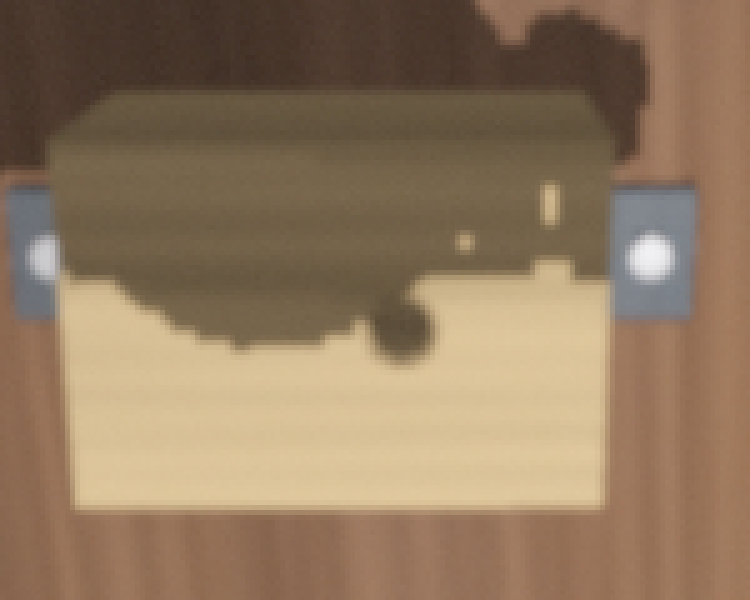

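```bash
python3 - <<'E'
from h import *
o=ctrl.get_obs();c=cam('wrist',o); f=lambda x,y,z:atz(c,(190+x/5-.4,140+y/5-.4),z)
b=f(402,331,.06);C=[f(*p,.06) for p in((50,138),(615,139),(605,510),(74,510))]
print(b.round(4),[x.round(4) for x in C])
m=sum(C)/4; y=(C[1]-C[0])+(C[2]-C[3]); y/=np.linalg.norm(y); print('mid',m,'yaw',np.degrees(np.arctan2(-y[0],y[1])),'bore pred',m+.012*y)
E
python3 -m pendant '[0,0,0.02,0,0,0,0.085, -0.008,-0.03,0.02,0,0,4,0.085, -0.008,-0.03,0.02,0,0,4,0.085, -0.008,-0.03,0,0,0,4,0.085, -0.008,-0.03,0,0,0,4,0.085, -0.009,-0.03,0,0,0,4,0.085, -0.009,-0.033,0,0,0,5,0.085,0,0,0,0,0,0,0.085,0,0,0,0,0,0,0.085]'
python3 - <<'E'
from h import *
o,im=snap('wrist','w4.png'); print(o['eef_pos'],o['dq'].round(3))
o,im=snap('wrist','w5.png'); print(o['eef_pos'],o['dq'].round(3))
for t in('gauge','rod_head'):
  for d in ctrl.silhouettes(t,'wrist')[:3]: print(t,d['score'],d['bbox'])
E
```

```text
[0.5975 0.1441 0.06  ] [array([0.5583, 0.0845, 0.06  ]), array([0.5644, 0.184 , 0.06  ]), array([0.6356, 0.1804, 0.06  ]), array([0.6294, 0.0792, 0.06  ])]
mid [0.5969237  0.13201997 0.06      ] yaw -3.51269076949483 bore pred [0.59765893 0.14399742 0.06      ]
time_s: 4.1
eef_pos: [0.5474, -0.0315, 0.2425]
eef_rot: [-0.695, 0.695, 0.132, -0.131]
wrist_force: [1.0, -1.4, -0.5]
opening: 0.993
[ 0.54737073 -0.03149238  0.24253798] [ 0.016  0.01   0.001 -0.    -0.005 -0.004]
[ 0.54732439 -0.03119489  0.24222739] [ 0.009  0.009  0.004  0.    -0.004 -0.005]
gauge 0.83 [437.7, 293.2, 471.1, 330.8]
gauge 0.75 [263.3, 28.1, 322.4, 109.0]
gauge 0.65 [246.2, 163.7, 308.8, 213.0]
rod_head 0.94 [262.8, 176.6, 287.2, 213.3]
rod_head 0.92 [280.6, 31.8, 309.7, 67.3]
```

View pics/w5.png

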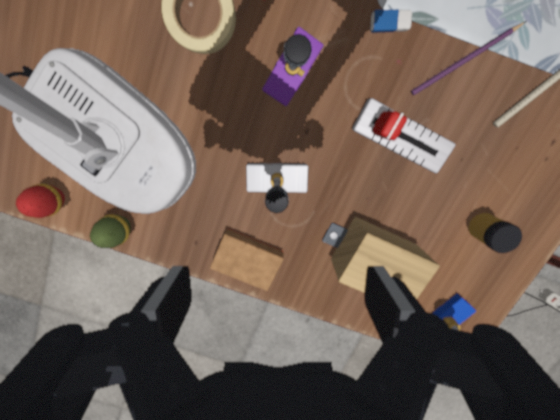

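```bash
python3 - <<'E'
from h import *
o,im=snap('wrist','w6.png'); print(o['eef_pos'])
cv2.imwrite('pics/w6c.png',cv2.resize(im[150:230,230:330,::-1],None,fx=7,fy=7,interpolation=3))
E
```

```text
[ 0.54711806 -0.03098018  0.24150824]
```

View pics/w6c.png

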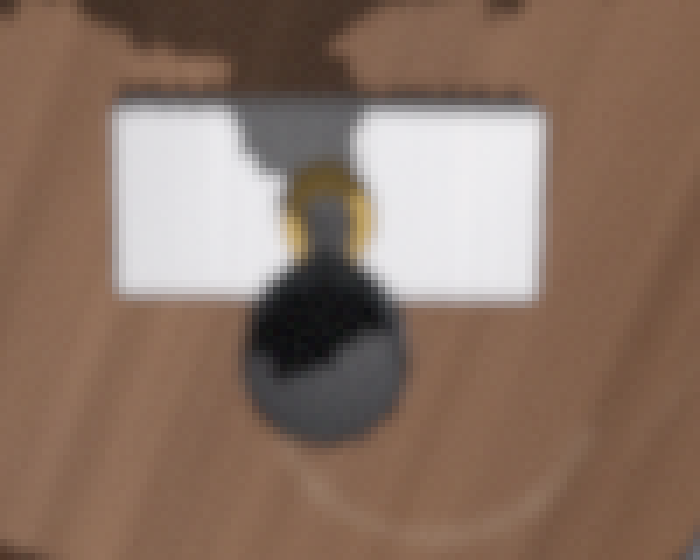

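```bash
python3 - <<'E'
from h import *
o=ctrl.get_obs();print(o['eef_pos']);c=cam('wrist',o); f=lambda x,y,z:atz(c,(230+x/7-.43,150+y/7-.43),z)
h=f(327,362,.119);C=[f(*p,.014) for p in((113,106),(547,106),(540,299),(118,298))]
print(h.round(4),[x.round(4) for x in C]); m=sum(C)/4
y=(C[1]-C[0])+(C[2]-C[3]); print('foot mid',m,np.degrees(np.arctan2(-y[0],y[1])))
q=o['eef_rot'];T=R.from_quat(np.r_[q[1:],q[0]]).as_matrix();print('tool',T.T@(h-o['eef_pos']),T.T@(m-o['eef_pos']),'jawyaw',np.degrees(np.arctan2(-T[0,2],T[1,2])))
E
```

```text
[ 0.54706421 -0.03106803  0.24138086]
[ 0.5449 -0.0336  0.119 ] [array([ 0.5435, -0.0748,  0.014 ]), array([ 0.5155, -0.0039,  0.014 ]), array([0.5481, 0.0088, 0.014 ]), array([ 0.576 , -0.0623,  0.014 ])]
foot mid [ 0.54578161 -0.03303451  0.014     ] 21.45040484217393
tool [-0.00294852  0.12238061 -0.00155975] [-0.00192678  0.22738068 -0.00137213] jawyaw 21.536004867696644
```

```bash
python3 -m pendant '[-0.002,-0.0025,-0.03,0,0,0,0.085, 0,0,-0.035,0,0,0,0.085, 0,0,-0.035,0,0,0,0.07, 0,0,-0.03,0,0,0,0.06, 0,0,-0.02,0,0,0,0.05, 0,0,0,0,0,0,0.05,0,0,0,0,0,0,0.05,0,0,0,0,0,0,0.05]'
python3 - <<'E'
from h import *
for k in range(2):
  o,im=snap('wrist','w7.png'); print(o['eef_pos'],o['wrist_force'])
E
```

```text
time_s: 5.35
eef_pos: [0.5459, -0.0345, 0.0926]
eef_rot: [-0.694, 0.695, 0.133, -0.131]
wrist_force: [0.7, -0.7, -0.0]
opening: 0.584
[ 0.54590294 -0.03451284  0.09260054] [ 0.68431179 -0.72131365 -0.01327544]
[ 0.54575143 -0.03451976  0.09247003] [-0.80381714  0.02814746 -0.98567785]
```

View pics/w7.png

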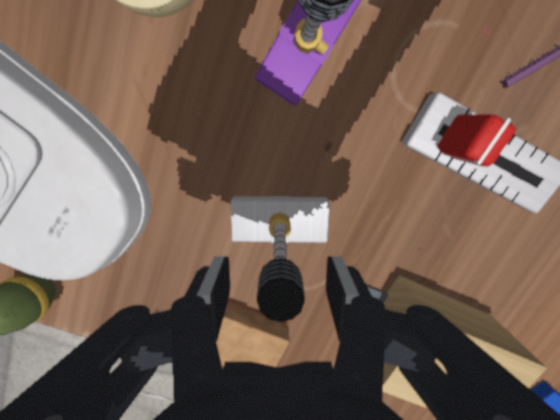

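```bash
python3 -m pendant '[0,0,-0.003,0,0,0,0.05, 0,0,0,0,0,0,0.03,0,0,0,0,0,0,0.015,0,0,0,0,0,0,0.015,0,0,0,0,0,0,0.015,0,0,0,0,0,0,0.015]'
python3 - <<'E'
from h import *
for k in range(2):
  o,im=snap('wrist','w8.png'); print(o['eef_pos'],o['wrist_force'],o['opening'])
E
```

```text
time_s: 6.2
eef_pos: [0.5448, -0.0343, 0.0882]
eef_rot: [0.695, -0.695, -0.132, 0.132]
wrist_force: [-0.6, 0.6, 0.0]
opening: 0.236
[ 0.54483196 -0.03426404  0.08824646] [-0.61055426  0.58393184  0.04018035] 0.2358872015452582
[ 0.54484231 -0.03426554  0.08826048] [-0.48158594  0.81234101 -0.02428945] 0.23874076386810658
```

View pics/w8.png

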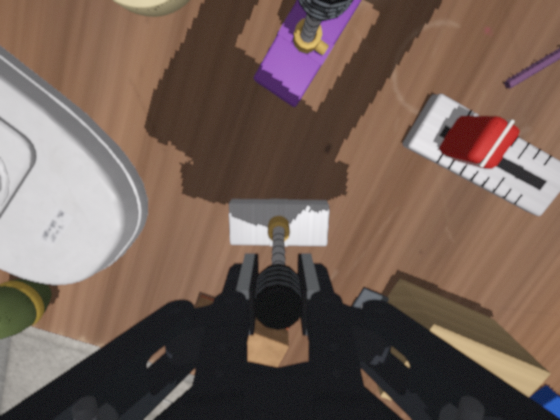

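```bash
python3 - <<'E'
from h import *
im=cv2.imread('pics/w8.png')
cv2.imwrite('pics/w8c.png',cv2.resize(im[185:285,215:345],None,fx=6,fy=6,interpolation=3))
E
```

```text
(no output)
```

View pics/w8c.png

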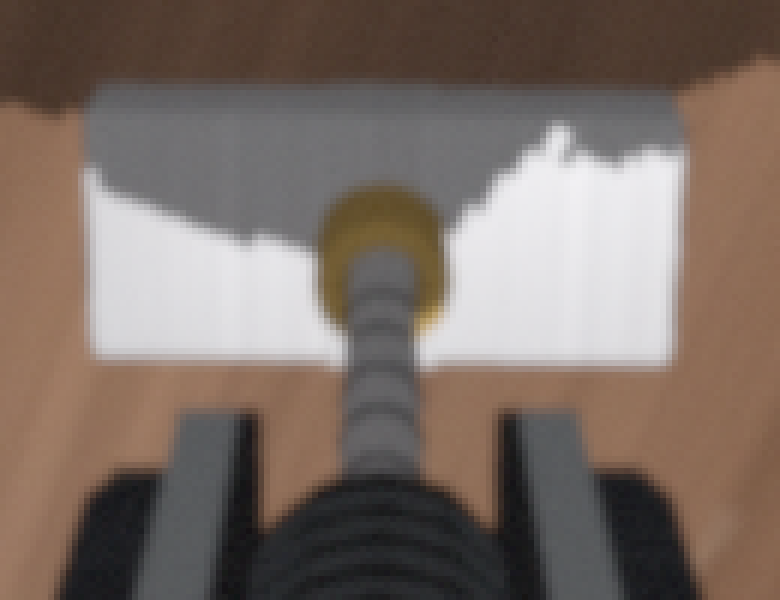

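```bash
python3 - <<'E'
from h import *
o=ctrl.get_obs();c=cam('wrist',o); f=lambda x,y,z:atz(c,(215+x/6-.42,185+y/6-.42),z)
C=[f(*p,.014) for p in((83,115),(687,117),(676,364),(92,359))]
print([x.round(4) for x in C]); m=sum(C)/4
y=(C[1]-C[0])+(C[2]-C[3]); 
q=o['eef_rot'];T=R.from_quat(np.r_[q[1:],q[0]]).as_matrix();print('mid',m,np.degrees(np.arctan2(-y[0],y[1])),'tool',T.T@(m-o['eef_pos']),'len',[np.linalg.norm(C[i]-C[(i+1)%4]).round(4) for i in range(4)])
print('bush top',T.T@(f(382,250,.03)-o['eef_pos']))
E
```

```text
[array([ 0.5446, -0.0746,  0.014 ]), array([ 0.5171, -0.0039,  0.014 ]), array([0.5485, 0.0087, 0.014 ]), array([ 0.5758, -0.0628,  0.014 ])]
mid [ 0.54652433 -0.03314704  0.014     ] 21.07728436143407 tool [0.00196423 0.07424436 0.00040775] len [np.float64(0.0758), np.float64(0.0338), np.float64(0.0766), np.float64(0.0334)]
bush top [-2.97056105e-03  5.82448114e-02  1.66341147e-06]
```

```bash
python3 -m pendant '[0,0,0.015,0,0,0,0.015, 0,0,0.025,0,0,0,0.015, 0,0,0.025,0,0,0,0.015, 0.004,0.014,0.02,0,0,-2,0.015, 0.007,0.023,0,0,0,-3,0.015, 0.007,0.023,0,0,0,-4,0.015, 0.007,0.023,0,0,0,-4,0.015, 0.007,0.023,0,0,0,-4,0.015, 0.007,0.023,0,0,0,-4,0.015, 0.007,0.023,0,0,0,-3,0.015, 0.004,0.016,0,0,0,-1,0.015, 0.002,0.01,0,0,0,0,0.015]'
python3 -m pendant '[0,0,0,0,0,0,0.015,0,0,0,0,0,0,0.015,0,0,0,0,0,0,0.015]'
python3 - <<'E'
from h import *
for k in range(2):
  o,im=snap('wrist','w9.png'); print(o['eef_pos'],o['wrist_force'],o['opening'])
E
```

```text
time_s: 7.8
eef_pos: [0.5972, 0.1443, 0.1739]
eef_rot: [-0.707, 0.707, -0.021, 0.022]
wrist_force: [0.1, 0.2, -3.4]
opening: 0.24
time_s: 8.18
eef_pos: [0.5969, 0.143, 0.1734]
eef_rot: [-0.707, 0.707, -0.022, 0.022]
wrist_force: [1.2, 0.9, -3.2]
opening: 0.238
[0.59689689 0.14295844 0.17335597] [ 1.1980362   0.87992398 -3.18800821] 0.2383325180344053
[0.59690161 0.14299436 0.17331214] [ 0.08799693  0.1594377  -1.90442294] 0.23413719842370304
```

View pics/w9.png

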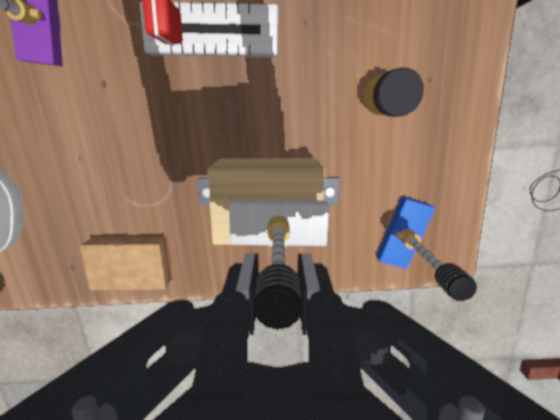

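```bash
python3 -m pendant '[0,0.0005,-0.01,0,0,0,0.015,0,0,-0.01,0,0,0,0.015,0,0,0,0,0,0,0.015,0,0,0,0,0,0,0.015]'
python3 - <<'E'
from h import *
for k in range(2):
  o,im=snap('wrist','w10.png'); print(o['eef_pos'],o['wrist_force'],o['opening'])
cv2.imwrite('pics/w10c.png',cv2.resize(im[150:260,200:345,::-1],None,fx=5.4,fy=5.4,interpolation=3))
E
```

```text
time_s: 8.78
eef_pos: [0.5969, 0.1441, 0.1531]
eef_rot: [-0.707, 0.707, -0.022, 0.022]
wrist_force: [0.2, -0.6, -2.2]
opening: 0.235
[0.59688535 0.14413234 0.15305808] [ 0.18945005 -0.64243062 -2.21756988] 0.23548979900910152
[0.59711433 0.14413799 0.15342496] [-0.01673481 -0.13954974 -2.25526142] 0.2327709389903991
```

View pics/w10c.png

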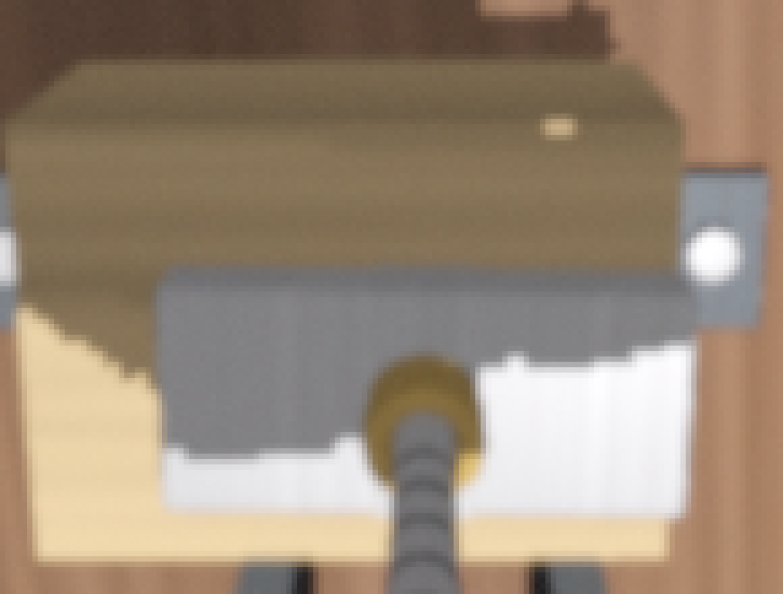

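```bash
python3 - <<'E'
from h import *
o=ctrl.get_obs();print(o['eef_pos']);c=cam('wrist',o); f=lambda x,y,z:atz(c,(200+x/5.4-.4,150+y/5.4-.4),z)
def rect(P,z):
    C=[f(*p,z) for p in P]; m=sum(C)/4; y=(C[1]-C[0])+(C[2]-C[3]); y/=np.linalg.norm(y)
    print(m,np.degrees(np.arctan2(-y[0],y[1])),[np.linalg.norm(C[i]-C[(i+1)%4]).round(4) for i in range(4)]); return m,y
m,y=rect(((8,122),(682,122),(667,561),(36,561)),.06); b=m+.012*y
g,_=rect(((155,286),(698,290),(685,517),(164,511)),o['eef_pos'][2]-.0882+.014)
print('bore',b,'foot',g,'diff',b-g)
print('bore z', f(424,410,.095))
E
```

```text
[0.59718412 0.14415393 0.15358603]
[0.59699774 0.13191639 0.06      ] -3.5419767817717878 [np.float64(0.0989), np.float64(0.071), np.float64(0.101), np.float64(0.071)]
[0.59906711 0.14358051 0.07938603] -4.124713405275156 [np.float64(0.0756), np.float64(0.0345), np.float64(0.0759), np.float64(0.0341)]
bore [0.5977391  0.14389346 0.06      ] foot [0.59906711 0.14358051 0.07938603] diff [-0.001328    0.00031295 -0.01938603]
bore z [0.59412511 0.14359509 0.095     ]
```

```bash
python3 -m pendant '[-0.0006,0,-0.004,0,0,0,0.015,0,0,-0.001,0,0,0,0.015,0,0,-0.001,0,0,0,0.015]'
python3 -m pendant '[0,0,-0.001,0,0,0,0.015,0,0,0,0,0,0,0.015]'
python3 -m pendant '[0,0,-0.001,0,0,0,0.015,0,0,0,0,0,0,0.015]'
```

```text
time_s: 9.25
eef_pos: [0.5967, 0.1443, 0.148]
eef_rot: [0.707, -0.707, 0.021, -0.022]
wrist_force: [-1.2, 1.2, 3.0]
opening: 0.237
time_s: 9.5
eef_pos: [0.5965, 0.1442, 0.1467]
eef_rot: [0.707, -0.707, 0.022, -0.022]
wrist_force: [-1.2, 0.8, 2.8]
opening: 0.235
time_s: 9.75
eef_pos: [0.5964, 0.1443, 0.1453]
eef_rot: [0.707, -0.707, 0.022, -0.022]
wrist_force: [-0.9, 1.1, 1.3]
opening: 0.239
```

```bash
python3 -m pendant '[0,0,-0.002,0,0,0,0.015,0,0,-0.002,0,0,0,0.015,0,0,-0.002,0,0,0,0.015,0,0,-0.002,0,0,0,0.015,0,0,-0.002,0,0,0,0.015]'
python3 -m pendant '[0,0,-0.001,0,0,0,0.015,0,0,-0.001,0,0,0,0.015,0,0,-0.001,0,0,0,0.015]'
python3 -m pendant '[0,0,-0.001,0,0,0,0.015,0,0,-0.001,0,0,0,0.015]'
python3 - <<'E'
from h import *
for k in range(2):
  o,im=snap('wrist','w11.png'); print(o['eef_pos'],o['wrist_force'],o['opening'])
o,im=snap('scene','s2.png')
cv2.imwrite('pics/s2c.png',cv2.resize(im[120:240,210:340,::-1],None,fx=5,fy=5,interpolation=3))
E
```

```text
time_s: 10.38
eef_pos: [0.5963, 0.1442, 0.1351]
eef_rot: [0.707, -0.707, 0.022, -0.022]
wrist_force: [-0.4, 2.0, 2.8]
opening: 0.238
time_s: 10.75
eef_pos: [0.5963, 0.1442, 0.1323]
eef_rot: [0.707, -0.707, 0.022, -0.022]
wrist_force: [-1.4, 2.3, 2.6]
opening: 0.239
time_s: 11.0
eef_pos: [0.5963, 0.1442, 0.1302]
eef_rot: [0.707, -0.707, 0.022, -0.022]
wrist_force: [-0.9, 2.8, 2.9]
opening: 0.238
[0.59631121 0.14418643 0.13023153] [-0.85201793  2.84787058  2.92362404] 0.23815246053651748
[0.59625001 0.1441875  0.13008476] [-0.4812946   3.30625871  1.78189391] 0.24099126805401813
```

View pics/s2c.png

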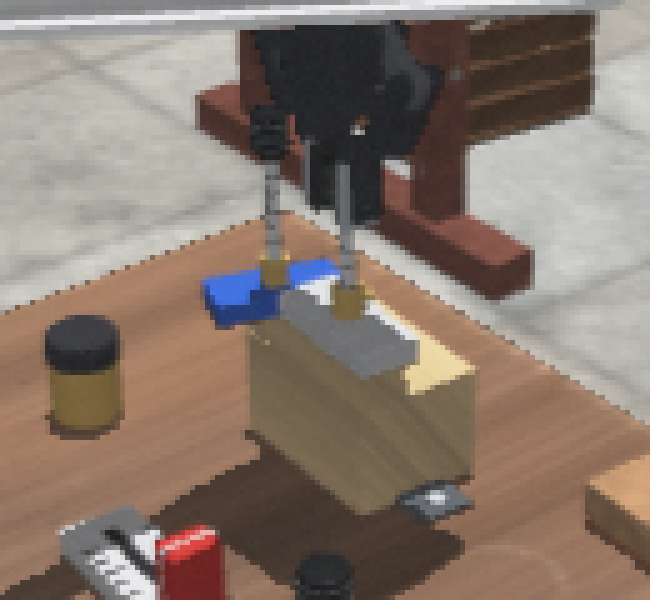

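View pics/w11.png

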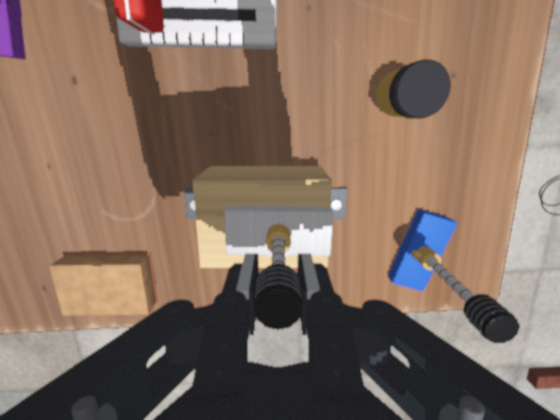

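```bash
python3 -m pendant '[0,0.0005,-0.0007,0,0,0,0.015,0,0,-0.0008,0,0,0,0.015]'
```

```text
time_s: 11.4
eef_pos: [0.5964, 0.1442, 0.1288]
eef_rot: [-0.707, 0.707, -0.022, 0.022]
wrist_force: [0.0, 0.6, 2.3]
opening: 0.237
```

```bash
python3 -m pendant '[0,0,-0.0008,0,0,0,0.015,0,0,-0.0007,0,0,0,0.015]'
```

```text
time_s: 11.65
eef_pos: [0.5963, 0.1443, 0.1272]
eef_rot: [-0.707, 0.707, -0.022, 0.022]
wrist_force: [-0.7, -0.2, 2.5]
opening: 0.238
```

```bash
python3 -m pendant '[0,0,-0.0008,0,0,0,0.015,0,0,-0.0008,0,0,0,0.015]'
```

```text
time_s: 11.9
eef_pos: [0.5963, 0.1444, 0.1256]
eef_rot: [-0.707, 0.707, -0.022, 0.022]
wrist_force: [-1.3, -1.5, 2.8]
opening: 0.235
```

```bash
python3 -m pendant '[0,0,-0.0008,0,0,0,0.015,0,0,-0.0008,0,0,0,0.015]'
```

```text
time_s: 12.15
eef_pos: [0.5963, 0.1444, 0.124]
eef_rot: [-0.707, 0.707, -0.022, 0.022]
wrist_force: [-0.3, -2.4, 1.9]
opening: 0.242
```

```bash
python3 -m pendant '[0,-0.0002,-0.0008,0,0,0,0.015,0,0,-0.0008,0,0,0,0.015]'
```

```text
time_s: 12.4
eef_pos: [0.5963, 0.1444, 0.1224]
eef_rot: [-0.707, 0.707, -0.022, 0.022]
wrist_force: [-0.9, -1.6, 2.1]
opening: 0.238
```

```bash
python3 -m pendant '[0,0,-0.0008,0,0,0,0.015,0,0,-0.0008,0,0,0,0.015]'
```

```text
time_s: 12.65
eef_pos: [0.5963, 0.1444, 0.1208]
eef_rot: [-0.707, 0.707, -0.022, 0.022]
wrist_force: [-2.0, -1.1, 3.5]
opening: 0.236
```

```bash
python3 -m pendant '[0,0,-0.0008,0,0,0,0.015,0,0,-0.0008,0,0,0,0.015]'
```

```text
time_s: 12.9
eef_pos: [0.5963, 0.1444, 0.1193]
eef_rot: [-0.707, 0.707, -0.022, 0.022]
wrist_force: [-1.9, -0.8, 3.5]
opening: 0.234
```

```bash
python3 -m pendant '[0,0,-0.0008,0,0,0,0.015,0,0,-0.0008,0,0,0,0.015]'
```

```text
time_s: 13.15
eef_pos: [0.5963, 0.1444, 0.1176]
eef_rot: [-0.707, 0.707, -0.022, 0.022]
wrist_force: [-1.9, -1.7, 2.1]
opening: 0.24
```

```bash
python3 -m pendant '[0,0,-0.0008,0,0,0,0.015,0,0,-0.0008,0,0,0,0.015]'
```

```text
time_s: 13.4
eef_pos: [0.5963, 0.1444, 0.116]
eef_rot: [0.707, -0.707, 0.022, -0.022]
wrist_force: [-0.5, -0.6, 2.2]
opening: 0.235
```

```bash
python3 -m pendant '[0,0,-0.0008,0,0,0,0.015,0,0,-0.0008,0,0,0,0.015]'
```

```text
time_s: 13.65
eef_pos: [0.5963, 0.1444, 0.1144]
eef_rot: [-0.707, 0.707, -0.022, 0.022]
wrist_force: [-0.9, -0.5, 1.8]
opening: 0.245
```

```bash
python3 -m pendant '[0,0,-0.0008,0,0,0,0.015,0,0,-0.0008,0,0,0,0.015]'
```

```text
time_s: 13.9
eef_pos: [0.5964, 0.1444, 0.1129]
eef_rot: [-0.707, 0.707, -0.022, 0.022]
wrist_force: [-1.3, -1.1, 3.1]
opening: 0.244
```

```bash
python3 -m pendant '[0,0,-0.0008,0,0,0,0.015,0,0,-0.0008,0,0,0,0.015]'
```

```text
time_s: 14.15
eef_pos: [0.5963, 0.1444, 0.1112]
eef_rot: [0.707, -0.707, 0.022, -0.022]
wrist_force: [-1.5, -1.9, 3.1]
opening: 0.236
```

```bash
python3 -m pendant '[0,0,-0.0008,0,0,0,0.015,0,0,-0.0008,0,0,0,0.015]'
```

```text
time_s: 14.4
eef_pos: [0.5963, 0.1444, 0.1096]
eef_rot: [-0.707, 0.707, -0.022, 0.022]
wrist_force: [-1.2, -1.5, 1.7]
opening: 0.24
```

```bash
python3 -m pendant '[0,0,-0.0008,0,0,0,0.015,0,0,-0.0008,0,0,0,0.015]'
```

```text
time_s: 14.65
eef_pos: [0.5963, 0.1444, 0.108]
eef_rot: [0.707, -0.707, 0.022, -0.022]
wrist_force: [-1.8, -1.1, 2.7]
opening: 0.236
```

```bash
python3 -m pendant '[0,0,-0.0008,0,0,0,0.015,0,0,-0.0008,0,0,0,0.015]'
```

```text
time_s: 14.9
eef_pos: [0.5963, 0.1444, 0.1064]
eef_rot: [0.707, -0.707, 0.022, -0.022]
wrist_force: [-1.1, -1.8, 2.8]
opening: 0.234
```

```bash
python3 -m pendant '[0,0,-0.0008,0,0,0,0.015,0,0,-0.0008,0,0,0,0.015]'
```

```text
time_s: 15.15
eef_pos: [0.5963, 0.1444, 0.1048]
eef_rot: [0.707, -0.707, 0.022, -0.022]
wrist_force: [-2.0, -1.4, 2.5]
opening: 0.244
```

```bash
python3 -m pendant '[0,0,-0.0008,0,0,0,0.015,0,0,-0.0008,0,0,0,0.015]'
```

```text
time_s: 15.4
eef_pos: [0.5963, 0.1444, 0.1032]
eef_rot: [-0.707, 0.707, -0.022, 0.022]
wrist_force: [-0.7, -1.1, 2.4]
opening: 0.237
```

```bash
python3 -m pendant '[0,0,-0.0008,0,0,0,0.015,0,0,-0.0008,0,0,0,0.015]'
python3 - <<'E'
from h import *
o,im=snap('wrist','w12.png')
o,im=snap('scene','s3.png')
cv2.imwrite('pics/s3c.png',cv2.resize(im[120:240,210:340,::-1],None,fx=5,fy=5,interpolation=3))
E
```

```text
time_s: 15.65
eef_pos: [0.5963, 0.1444, 0.1016]
eef_rot: [-0.707, 0.707, -0.022, 0.022]
wrist_force: [-2.1, -0.4, 3.0]
opening: 0.239
```

View pics/s3c.png

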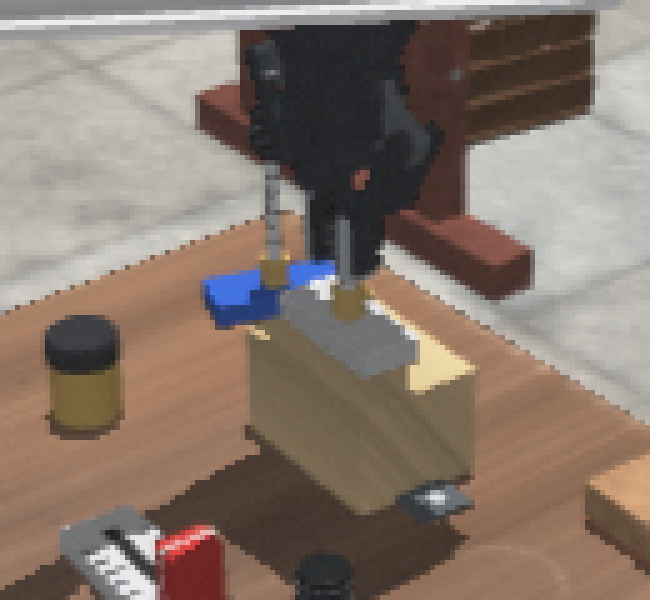

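View pics/w12.png

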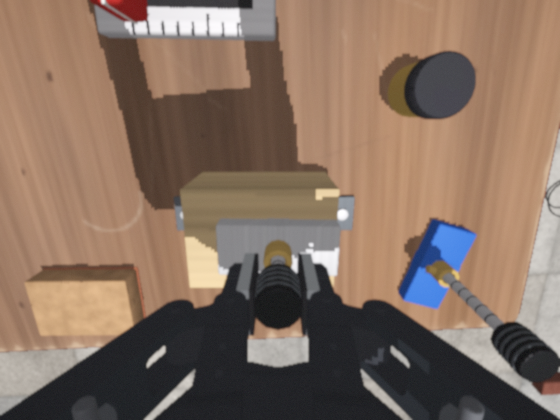

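```bash
python3 -m pendant '[0,0,-0.0008,0,0,0,0.015,0,0,-0.0007,0,0,0,0.015]'
```

```text
time_s: 16.0
eef_pos: [0.5963, 0.1444, 0.1002]
eef_rot: [-0.707, 0.707, -0.022, 0.022]
wrist_force: [-2.2, -0.9, 2.3]
opening: 0.238
```

```bash
python3 -m pendant '[0,0,-0.0008,0,0,0,0.015,0,0,-0.0007,0,0,0,0.015]'
```

```text
time_s: 16.25
eef_pos: [0.5971, 0.1444, 0.0999]
eef_rot: [-0.707, 0.707, -0.021, 0.022]
wrist_force: [-3.9, -2.2, 11.3]
opening: 0.236
```

```bash
python3 - <<'E'
from h import *
for k in range(4):
  o,im=snap('wrist','w13.png'); print(o['eef_pos'],o['wrist_force'],o['opening'],o['time_s'],o['eef_rot'])
E
```

```text
[0.59706826 0.14442117 0.09992433] [-3.86640827 -2.17758408 11.27771858] 0.23607473913793872 16.25 [-0.70677296  0.70677437 -0.02112493  0.02226473]
[0.59712124 0.14443974 0.09994656] [-2.2781701  -1.94082383  7.70045131] 0.2367682447016471 16.3 [ 0.7067797  -0.70676838  0.02105805 -0.02230401]
[0.59709782 0.14443796 0.09992451] [-2.67572878 -1.06267391  8.44541794] 0.24102922674951094 16.35 [ 0.70677633 -0.70677149  0.02107231 -0.02229876]
[0.59710917 0.14444488 0.09993767] [-2.9403946  -0.83295006  9.21577482] 0.23788564659171327 16.4 [ 0.70678328 -0.70676452  0.02105251 -0.02231827]
```

```bash
python3 -m pendant '[0,0,0.0006,0,0,0,0.015,0,0,0,0,0,0,0.015]'
python3 - <<'E'
from h import *
for k in range(3):
  o=ctrl.get_obs(); print(o['eef_pos'],o['wrist_force']); ctrl.camera('wrist')
E
```

```text
time_s: 16.7
eef_pos: [0.5969, 0.1444, 0.1]
eef_rot: [0.707, -0.707, 0.021, -0.022]
wrist_force: [-1.1, -2.3, 6.4]
opening: 0.241
[0.59692061 0.14444225 0.09996534] [-1.1196898  -2.29279725  6.38839593]
[0.59692974 0.14442486 0.09995052] [-0.88232341 -1.61187905  6.28163226]
[0.59692156 0.14441916 0.09996343] [-1.66111769 -2.53210656  5.28375004]
```

```bash
python3 -m pendant '[0,0,0.0006,0,0,0,0.015,0,0,0,0,0,0,0.015]'
python3 - <<'E'
from h import *
for k in range(4):
  o=ctrl.get_obs(); print(o['eef_pos'],o['wrist_force']); ctrl.camera('wrist')
E
```

```text
time_s: 17.1
eef_pos: [0.5966, 0.1444, 0.1]
eef_rot: [0.707, -0.707, 0.022, -0.022]
wrist_force: [-0.2, -1.6, 3.8]
opening: 0.236
[0.59656127 0.14440375 0.10000071] [-0.20263035 -1.62561595  3.83524005]
[0.59654196 0.14443451 0.0999821 ] [-0.51896687 -1.31354881  3.08338958]
[0.59655584 0.14440522 0.10001065] [-0.85539616 -0.98287277  4.65043094]
[0.5965436  0.14442699 0.10000665] [-0.93016014 -1.55510262  4.89533975]
```

```bash
python3 -m pendant '[0,0,0,0,0,0,0.03,0,0,0,0,0,0,0.045,0,0,0,0,0,0,0.045]'
python3 - <<'E'
from h import *
o,im=snap('wrist','w14.png'); print(o['eef_pos'],o['wrist_force'])
cv2.imwrite('pics/w14c.png',cv2.resize(im[160:340,180:380,::-1],None,fx=4,fy=3.3,interpolation=3))
E
```

```text
time_s: 17.68
eef_pos: [0.5961, 0.1445, 0.0995]
eef_rot: [0.707, -0.707, 0.022, -0.022]
wrist_force: [1.5, -1.2, 0.4]
opening: 0.527
[0.59607386 0.14451393 0.09948299] [ 1.51826759 -1.20986312  0.43633675]
```

View pics/w14c.png

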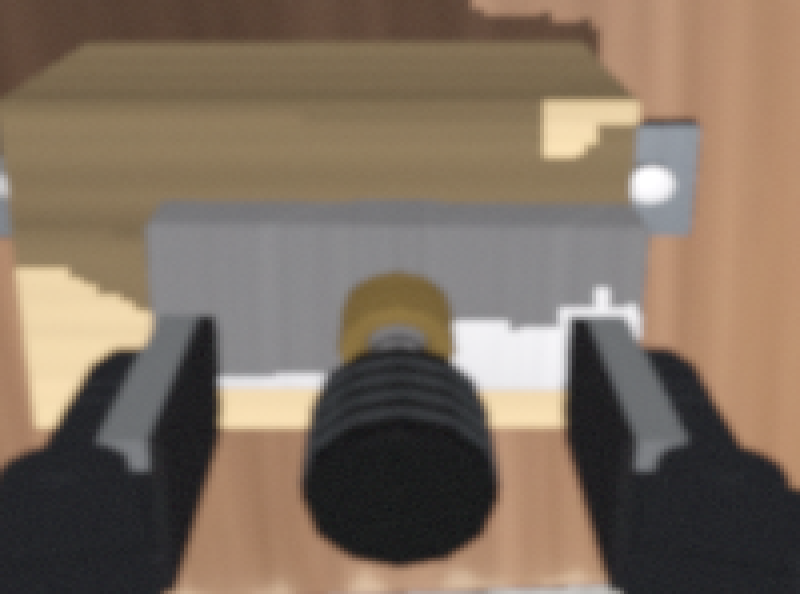

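```bash
python3 -m pendant '[0,0,0.02,0,0,0,0.045,0,0,0.03,0,0,0,0.045,0,0,0.01,0,0,0,0.03,0,0,0,0,0,0,0,0,0,0,0,0,0,0,0,0,0,0,0,0,0,0,0,0,-0.01,0,0,0,0,0,0,-0.01,0,0,0,0,0,0,-0.006,0,0,0,0,0,0,0,0,0,0,0]'
python3 - <<'E'
from h import *
o,im=snap('wrist','w15.png'); print(o['eef_pos'],o['wrist_force'],o['opening'])
E
```

```text
[0.5961382  0.14449372 0.09959507] [0.54457715 0.48856698 0.43163247] 0.5266750837016785$: bad value
```

View pics/w15.png

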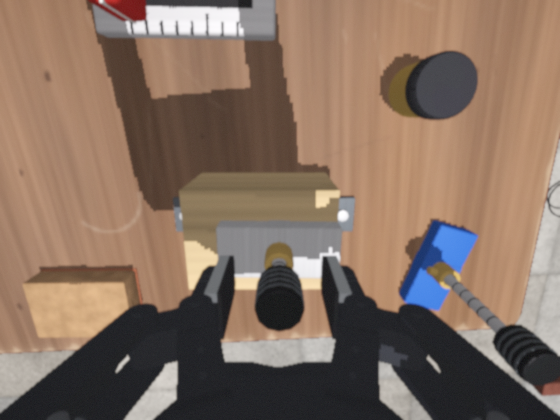

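```bash
python3 -m pendant '[0,0,0.02,0,0,0,0.045, 0,0,0.03,0,0,0,0.045, 0,0,0.01,0,0,0,0.03, 0,0,0,0,0,0,0, 0,0,0,0,0,0,0, 0,0,0,0,0,0,0, 0,0,-0.01,0,0,0,0, 0,0,-0.01,0,0,0,0, 0,0,-0.005,0,0,0,0, 0,0,0,0,0,0,0]'
python3 - <<'E'
from h import *
o,im=snap('wrist','w16.png'); print(o['eef_pos'],o['wrist_force'],o['opening'])
E
```

```text
time_s: 19.02
eef_pos: [0.5958, 0.1444, 0.134]
eef_rot: [-0.707, 0.707, -0.022, 0.021]
wrist_force: [0.8, 0.3, -0.5]
opening: 0.003
[0.59581231 0.14440198 0.13395087] [ 0.7551794   0.2630649  -0.49120346] 0.003327075557267886
```

View pics/w16.png

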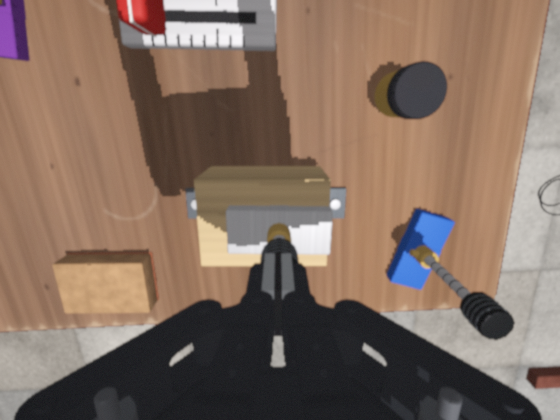

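```bash
python3 -m pendant '[0,0,-0.0012,0,0,0,0, 0,0,-0.0008,0,0,0,0,0,0,0,0,0,0,0]'
```

```text
time_s: 19.45
eef_pos: [0.5964, 0.1444, 0.133]
eef_rot: [-0.707, 0.707, -0.022, 0.022]
wrist_force: [0.8, -0.9, -0.7]
opening: 0.002
```

```bash
python3 -m pendant '[0,0,-0.001,0,0,0,0, 0,0,0,0,0,0,0]'
python3 -m pendant '[0,0,-0.0005,0,0,0,0,0,0,0,0,0,0,0]'
```

```text
time_s: 19.7
eef_pos: [0.5962, 0.1444, 0.1318]
eef_rot: [-0.707, 0.707, -0.022, 0.022]
wrist_force: [-0.1, -0.9, -0.3]
opening: 0.002
time_s: 19.95
eef_pos: [0.5963, 0.1444, 0.1313]
eef_rot: [-0.707, 0.707, -0.022, 0.022]
wrist_force: [-0.7, -0.5, -1.0]
opening: 0.003
```

```bash
python3 -m pendant '[0,0,-0.0004,0,0,0,0, 0,0,0,0,0,0,0]'
```

```text
time_s: 20.2
eef_pos: [0.5963, 0.1444, 0.131]
eef_rot: [-0.707, 0.707, -0.022, 0.022]
wrist_force: [-1.1, 0.4, 0.1]
opening: 0.002
```

```bash
python3 -m pendant '[0,0,-0.0004,0,0,0,0, 0,0,0,0,0,0,0]'
```

```text
time_s: 20.45
eef_pos: [0.5966, 0.1445, 0.1309]
eef_rot: [0.707, -0.707, 0.021, -0.022]
wrist_force: [-0.5, -0.3, 2.2]
opening: -0.0
```

```bash
python3 -m pendant '[0,0,-0.0005,0,0,0,0, 0,0,-0.0004,0,0,0,0, 0,0,0,0,0,0,0]'; python3 - <<'E'
from h import *
for k in range(4):
  ctrl.camera('wrist'); o=ctrl.get_obs(); print(o['eef_pos'],o['wrist_force'])
E
```

```text
time_s: 20.82
eef_pos: [0.5971, 0.1444, 0.1309]
eef_rot: [-0.707, 0.707, -0.021, 0.022]
wrist_force: [-0.9, -1.3, 7.1]
opening: -0.005
[0.59709813 0.14435823 0.13086429] [-1.13726238  0.1328462   5.90627287]
[0.59711048 0.14434604 0.13086996] [-0.41628957 -0.31939984  6.88822413]
[0.5970737  0.14436745 0.13086531] [-1.05612836 -0.05904314  6.83672658]
[0.59711223 0.14435337 0.13088203] [-0.603448   -0.36735506  6.10536245]
```

```bash
python3 -m pendant '[0,0,0.03,0,0,0,0, 0,0,0.03,0,0,0,0.02, -0.025,-0.014,0,0,0,0,0.05, -0.03,-0.016,0,0,0,0,0.06, -0.03,-0.016,0,0,0,0,0.06, -0.03,-0.016,0,0,0,0,0.06, -0.03,-0.016,0,0,0,0,0.06, -0.007,-0.006,-0.01,0,0,0,0.06,0,0,0,0,0,0,0.06,0,0,0,0,0,0,0.06]'
python3 - <<'E'
from h import *
for k in range(2):
  o,im=snap('wrist','w17.png'); print(o['eef_pos'],o['dq'].round(3))
cv2.imwrite('pics/w17c.png',cv2.resize(im[150:260,190:350,::-1],None,fx=5,fy=5,interpolation=3))
for t in('pointer','pointer_base'):
  for d in ctrl.silhouettes(t,'wrist')[:2]: print(t,d['score'],d['bbox'])
o,im=snap('top','t2.png')
cv2.imwrite('pics/t2c.png',cv2.resize(im[140:290,170:370,::-1],None,fx=4,fy=4,interpolation=3))
E
```

```text
time_s: 22.28
eef_pos: [0.4452, 0.0606, 0.1797]
eef_rot: [0.707, -0.707, 0.022, -0.022]
wrist_force: [0.1, 0.1, 0.1]
opening: 0.698
[0.44517904 0.06061582 0.17968759] [ 0.003 -0.    -0.006 -0.002  0.004 -0.001]
[0.44520247 0.0606595  0.17975326] [ 0.004  0.001  0.001 -0.003  0.001 -0.001]
pointer 0.72 [266.7, 177.3, 288.4, 212.4]
pointer_base 0.71 [248.7, 167.2, 363.7, 211.0]
```

View pics/w17c.png

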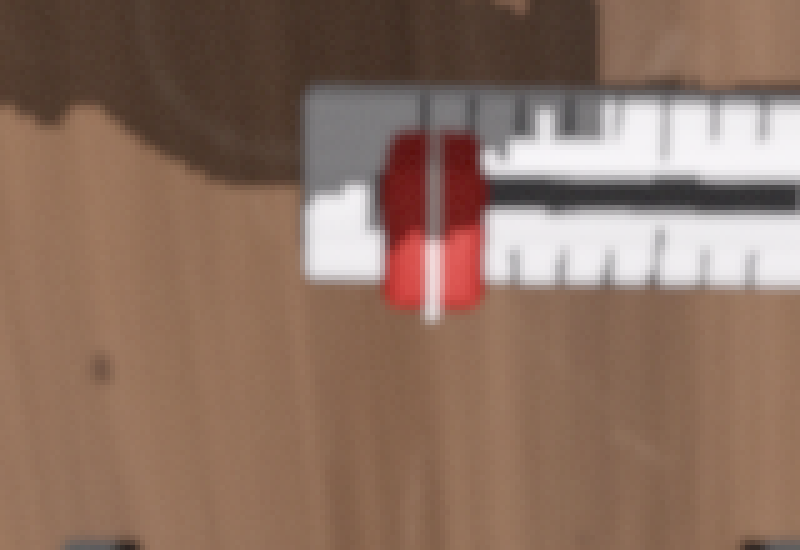

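View pics/t2c.png

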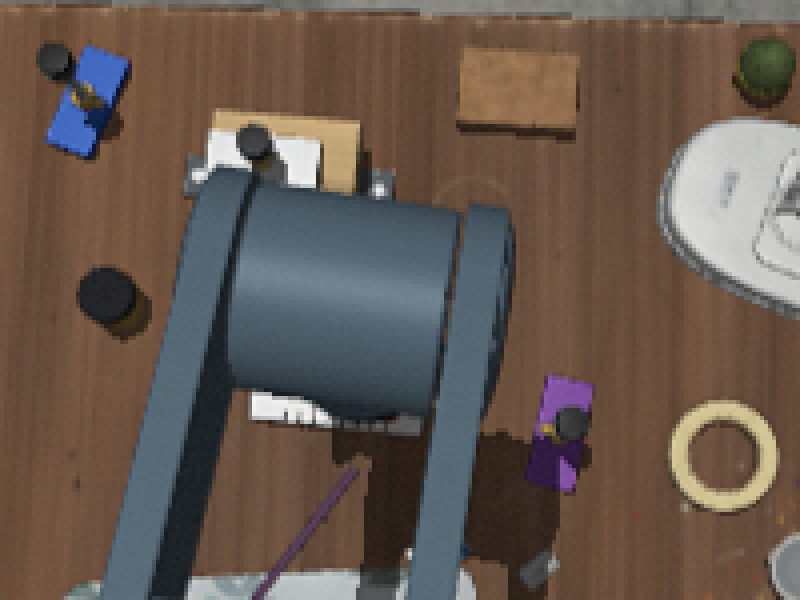

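```bash
python3 - <<'E'
from h import *
o=ctrl.get_obs();print(o['eef_pos']);c=cam('wrist',o); f=lambda x,y,z:atz(c,(190+x/5-.4,150+y/5-.4),z).round(4)
print('ptr',f(433,245,.0545),f(430,308,.0545),f(436,190,.0545)); print('rail far edge',f(305,282,.014),f(790,289,.014)); print('ticks',f(424,105,.014),f(665,125,.014),f(472,110,.014),f(763,118,.014))
s=cam('wrist',o);im=cv2.imread('pics/w17.png');cv2.imwrite('pics/w17d.png',cv2.resize(im[150:230,240:380],None,fx=5.7,fy=5.7,interpolation=3))
E
```

```text
[0.44474865 0.06061802 0.17970583]
ptr [0.4402 0.0586 0.0545] [0.4524 0.0572 0.0545] [0.4298 0.0598 0.0545]
rail far edge [0.458  0.0299 0.014 ] [0.466  0.1336 0.014 ]
ticks [0.4215 0.0578 0.014 ] [0.4287 0.1074 0.014 ] [0.4231 0.0676 0.014 ] [0.4285 0.1276 0.014 ]
```

View pics/w17d.png

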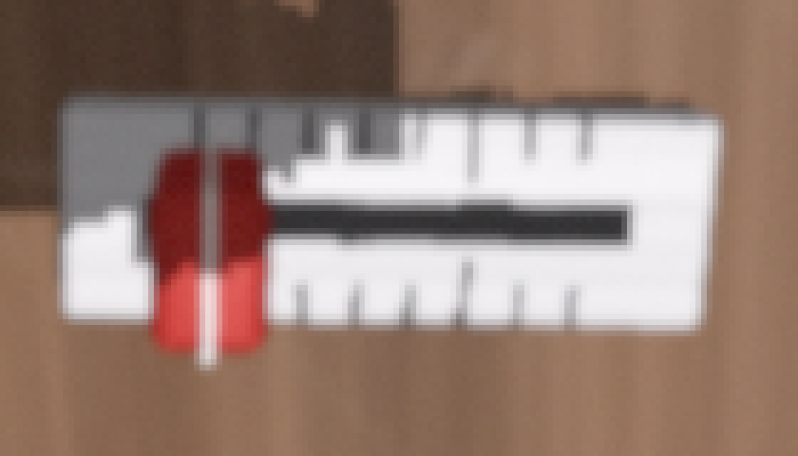

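```bash
python3 -m pendant '[-0.002,-0.001,-0.03,0,0,-0.8,0.06, -0.002,-0.001,-0.03,0,0,0,0.06, 0,0,-0.03,0,0,0,0.055, 0,0,-0.03,0,0,0,0.05, 0,0,-0.02,0,0,0,0.045, 0,0,-0.012,0,0,0,0.045, 0,0,0,0,0,0,0.045, 0,0,0,0,0,0,0.045]'
python3 - <<'E'
from h import *
for k in range(2):
  o,im=snap('wrist','w18.png'); print(o['eef_pos'],o['wrist_force'])
E
```

```text
time_s: 23.52
eef_pos: [0.4411, 0.0584, 0.0284]
eef_rot: [-0.707, 0.707, -0.026, 0.027]
wrist_force: [0.6, -0.1, 0.1]
opening: 0.524
[0.44110505 0.05836437 0.02842185] [ 0.60726135 -0.06695381  0.06894145]
[0.44120797 0.0583702  0.02856004] [-0.21515156  0.71749963  0.62507497]
```

View pics/w18.png

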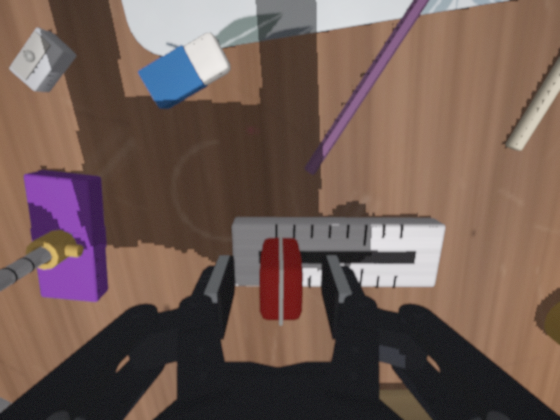

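```bash
python3 -m pendant '[0,0,0,0,0,0,0.03, 0,0,0,0,0,0,0.013, 0,0,0,0,0,0,0.013, 0,0,0,0,0,0,0.013, 0,0,0,0,0,0,0.013]'
python3 - <<'E'
from h import *
for k in range(2):
  o,im=snap('wrist','w19.png'); print(o['eef_pos'],o['wrist_force'],o['opening'])
cv2.imwrite('pics/w19c.png',cv2.resize(im[200:330,190:350,::-1],None,fx=4.6,fy=4.6,interpolation=3))
E
```

```text
time_s: 24.25
eef_pos: [0.4407, 0.0584, 0.0283]
eef_rot: [0.707, -0.707, 0.026, -0.027]
wrist_force: [-1.3, 0.1, 5.7]
opening: 0.221
[0.44074426 0.05841559 0.02832975] [-1.26197116  0.07061547  5.73729591] 0.2209949622397073
[0.44072486 0.05839709 0.02832023] [-1.58545837 -0.69677768  5.79856613] 0.22355525954014407
```

View pics/w19c.png

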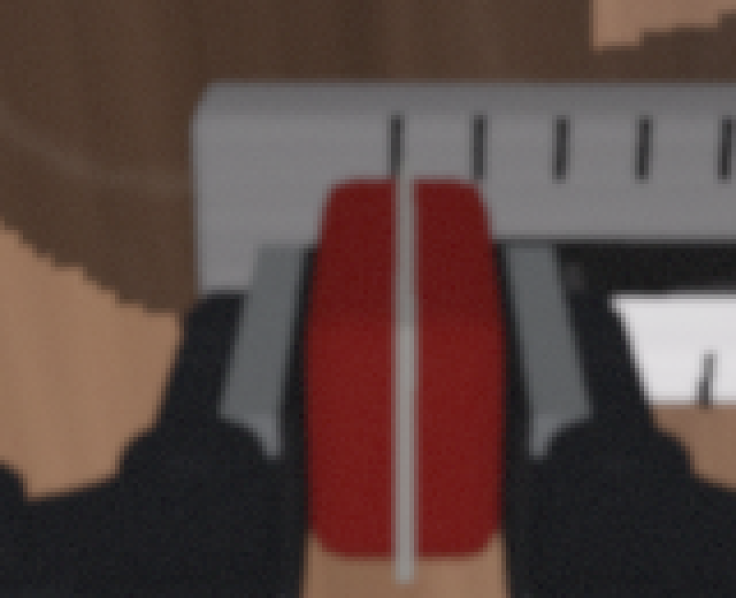

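```bash
python3 -m pendant '[0,-0.0006,0,0,0,0,0.013, 0,0,0,0,0,0,0.013]'; python3 -m pendant '[0,-0.0006,0,0,0,0,0.013, 0,0,0,0,0,0,0.013]';  python3 -m pendant '[0,-0.0006,0,0,0,0,0.013, 0,0,0,0,0,0,0.013]'
```

```text
time_s: 24.6
eef_pos: [0.4407, 0.058, 0.0283]
eef_rot: [0.707, -0.706, 0.026, -0.027]
wrist_force: [-1.4, 1.1, 6.6]
opening: 0.224
time_s: 24.85
eef_pos: [0.4406, 0.0574, 0.0283]
eef_rot: [0.707, -0.706, 0.027, -0.027]
wrist_force: [-1.0, 1.8, 6.5]
opening: 0.223
time_s: 25.1
eef_pos: [0.4406, 0.0572, 0.0283]
eef_rot: [0.707, -0.706, 0.027, -0.027]
wrist_force: [-0.4, 4.9, 6.1]
opening: 0.224
```

```bash
python3 -m pendant '[0,-0.0006,0,0,0,0,0.013, 0,0,0,0,0,0,0.013]'; python3 - <<'E'
from h import *
for k in range(3):
  o,im=snap('wrist','w20.png'); print(o['eef_pos'],o['wrist_force'])
E
```

```text
time_s: 25.35
eef_pos: [0.4407, 0.0572, 0.0283]
eef_rot: [0.707, -0.706, 0.027, -0.027]
wrist_force: [-1.7, 7.3, 7.3]
opening: 0.221
[0.44066978 0.05716857 0.02834755] [-1.68486598  7.27631887  7.28685706]
[0.44063237 0.05716553 0.0283224 ] [-2.24189011  6.4661825   6.52935799]
[0.4406639  0.05715334 0.02832321] [-1.46906625  6.87924988  6.29822222]
```

```bash
python3 -m pendant '[0.0004,0.0053,0,0,0,0,0.013,0.0004,0.0053,0,0,0,0,0.013,0.0004,0.0053,0,0,0,0,0.013,0.0004,0.0053,0,0,0,0,0.013,0.0004,0.0053,0,0,0,0,0.013,0.0004,0.0053,0,0,0,0,0.013,0.0004,0.0053,0,0,0,0,0.013,0.0004,0.0053,0,0,0,0,0.013,0.0004,0.0053,0,0,0,0,0.013,0,0,0,0,0,0,0.013,0,0,0,0,0,0,0.013]'; python3 - <<'E'
from h import *
for k in range(3):
  o,im=snap('wrist','w21.png'); print(o['eef_pos'],o['wrist_force'],o['opening'], np.hypot(*(o['eef_pos'][:2]-[.44065,.05717])))
cv2.imwrite('pics/w21c.png',cv2.resize(im[200:330,130:350,::-1],None,fx=3.6,fy=3.6,interpolation=3))
E
```

```text
time_s: 26.88
eef_pos: [0.4444, 0.1041, 0.0283]
eef_rot: [0.707, -0.706, 0.026, -0.027]
wrist_force: [-1.0, 1.8, 6.1]
opening: 0.221
[0.44436326 0.1040589  0.02833716] [-0.99026531  1.7921264   6.12342427] 0.2213106210554506 0.047035697504396165
[0.44434085 0.10402409 0.02832726] [-1.56209859  1.09077241  5.14569414] 0.22093058504626747 0.04699923976328801
[0.4443557  0.10403321 0.02832532] [-1.33948898  2.08428185  5.23277272] 0.22606141166200944 0.047009495480145415
```

View pics/w21c.png

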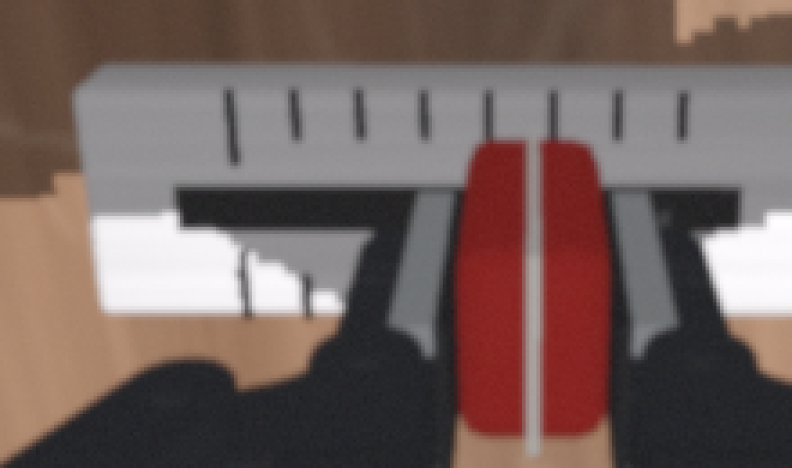

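```bash
python3 -m pendant '[0,0.0008,0,0,0,0,0.013,0,0.0004,0,0,0,0,0.013,0,0,0,0,0,0,0.013]'; python3 - <<'E'
from h import *
for k in range(3):
  o,im=snap('wrist','w22.png'); print(o['eef_pos'],o['wrist_force'], np.hypot(*(o['eef_pos'][:2]-[.44065,.05717])))
E
```

```text
time_s: 27.4
eef_pos: [0.4444, 0.1048, 0.0283]
eef_rot: [-0.706, 0.707, -0.026, 0.027]
wrist_force: [-1.1, -0.8, 6.3]
opening: 0.225
[0.44443197 0.10475194 0.02833697] [-1.09343914 -0.8440156   6.26788348] 0.0477320039830514
[0.44444469 0.10474626 0.02835147] [-1.20680536 -0.88116265  5.94049477] 0.047727355412314265
[0.44439594 0.10474041 0.02832781] [-0.30050898 -1.17039895  6.3698985 ] 0.04771767379008021
```

```bash
python3 -m pendant '[0,0.0004,0,0,0,0,0.013,0,0,0,0,0,0,0.013,0,0,0,0,0,0,0.013]'; python3 - <<'E'
from h import *
for k in range(3):
  o,im=snap('wrist','w22.png'); print(o['eef_pos'],o['wrist_force'], np.hypot(*(o['eef_pos'][:2]-[.44065,.05717])))
E
```

```text
time_s: 27.92
eef_pos: [0.4445, 0.1051, 0.0283]
eef_rot: [-0.706, 0.707, -0.026, 0.027]
wrist_force: [-1.0, -0.1, 5.3]
opening: 0.224
[0.44446425 0.10510997 0.02834882] [-1.00792167 -0.10725141  5.27908159] 0.04809146286748426
[0.4444069  0.10511151 0.0283041 ] [-1.47667053 -1.64722298  6.14090717] 0.04808848566015087
[0.44445992 0.10510826 0.02834952] [-1.75723046 -0.78456293  5.1436733 ] 0.04808942142847615
```

```bash
python3 -m pendant '[0,0,0,0,0,0,0.025,0,0,0,0,0,0,0.04,0,0,0,0,0,0,0.05,0,0,0,0,0,0,0.05,0,0,0.02,0,0,0,0.05,0,0,0.04,0,0,0,0.05,0,0,0.05,0,0,0,0.05,-0.005,0,0.04,0,0,0,0.05,0,0,0,0,0,0,0.05,0,0,0,0,0,0,0.05]'
python3 - <<'E'
from h import *
o,im=snap('wrist','w23.png'); print(o['eef_pos'],o['wrist_force'])
cv2.imwrite('pics/w23c.png',cv2.resize(im[150:260,200:345,::-1],None,fx=5.4,fy=5.4,interpolation=3))
o,im=snap('scene','s4.png')
cv2.imwrite('pics/s4c.png',cv2.resize(im[140:260,205:345,::-1],None,fx=5,fy=5,interpolation=3))
E
```

```text
time_s: 29.32
eef_pos: [0.4385, 0.1053, 0.177]
eef_rot: [-0.707, 0.707, -0.027, 0.026]
wrist_force: [-0.0, 0.0, -0.9]
opening: 0.59
[0.4384641  0.10532148 0.1770391 ] [-0.02402002  0.01355718 -0.8562227 ]
```

View pics/w23c.png

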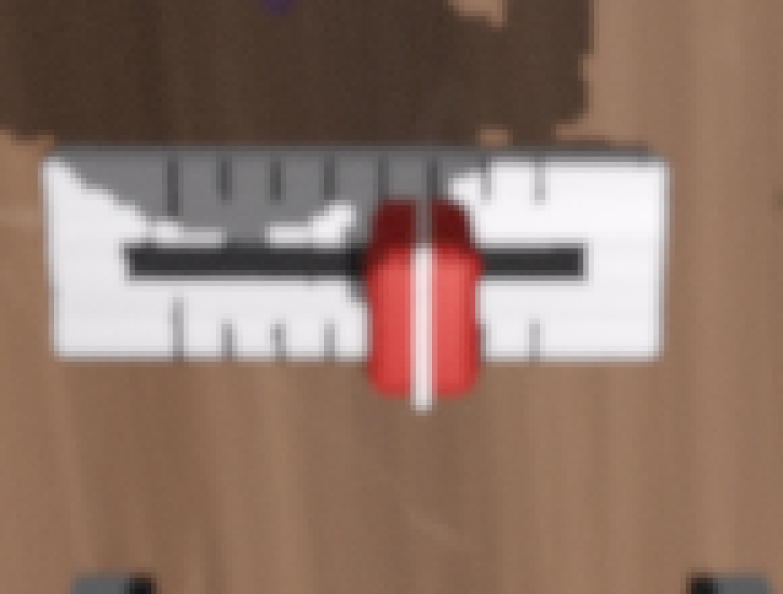

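View pics/s4c.png

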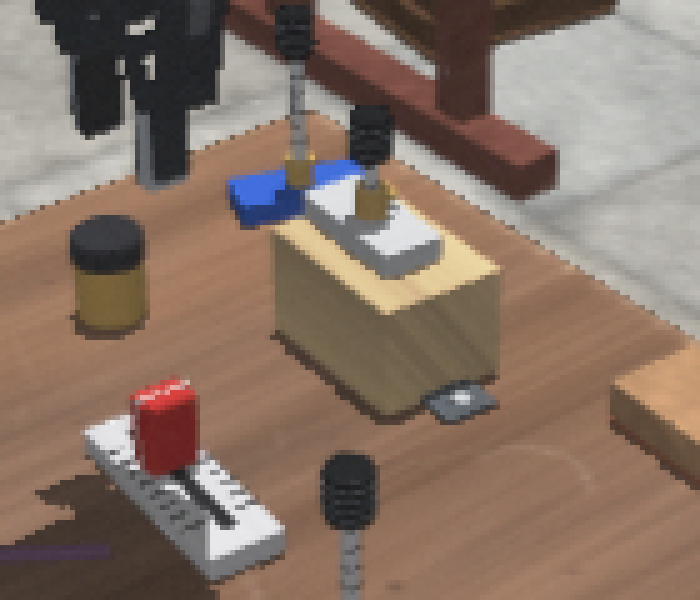

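```bash
python3 - <<'E'
from h import *
print(ctrl.hand_in())
E
```

```text
the job is handed in; nothing more can be done
None
```

The bore is about 47 mm deep: the rod bottomed at a travel of about 48.1 mm. The gauge is left standing over it, foot flat on the block, with the red pointer set at 48.1 mm. The job was handed in at about 29 s.

- **Bottoming:** the rod slid at about 3 N. It stopped with a brief peak of 11 N at the wrist (8–9 N held), before I eased off and let go.
- **Travel:** the gripped push gave 48.2 mm. Touching the head's top afterwards with closed fingers gave 48.1 mm, and pressing it at about 6.5 N moved it no further.
- **Pointer:** I took zero from its end stop, pressing at about 7 N, and moved it 48.09 mm from there. The last wrist picture reads about 48 against the ticks.
- **Scene:** the last scene picture shows the gauge flat on the block. The jar and sanding block look untouched. The tape is outside that final crop, and the arm never went near it.

Two early measurements disagreed. Camera estimates of the gauge's centre fore and aft (along x) differed by up to 1.7 mm, so I aimed between them and the rod entered the bore cleanly. A side force of up to 3 N while pushing went away after a 0.5 mm sideways correction.

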